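# Crack loose the glass guard's hold-down bolt with a reversible ratchet

## Task

A ratchet is already sitting on the hold-down bolt of the glass end guard, but its small red direction lever is still set for tightening. Gently push that lever all the way over to its other stop so the ratchet will loosen, then swing the handle back and forth in the free space until the bolt has been undone by at least a quarter turn and less than half a turn. Never tighten the bolt further, do not knock the glass or disturb the things standing around, and leave the ratchet on the bolt with your hand off it.

Things in the scene. Friction and masses are not known exactly. Their poses are not given: they have to be found in the camera images.
- guard: Two fixed steel feet of the glass guard. Origin on the axis of the near foot's hold-down bolt, at deck level (z = 0); x runs along the glass, away from the robot; +y away from the glass, over the free space. Near foot plate 75 by 125 mm (y -102 to +23), 8 thick; clamp legs 62 high at y -80 to -105. The other foot, 240 mm along +x, has a bare hex bolt: not part of the job
- glass_pane: Clear fragile glass pane, 420 mm long, 10 thick, top edge (green) 152 mm above the deck. Same frame as guard: it lies at y = -93 mm, from x = -90 to +330 mm. Load it by no more than 3 N
- bolt (a joint): Angle of the bolt (rad), 0 at the start, growing as it is loosened (anticlockwise from above); a quarter turn is 1.571. With it turn the steel socket (25 mm dia., z 15 to 41 mm) and the dark disc (15 mm dia., yellow mark, top at z 69) in the middle of the ratchet head's top. It resists with about 1.6 N m all the way
- ratchet (a joint): Angle of the ratchet about the upright bolt axis (rad): 0 with the handle along guard +y, growing anticlockwise from above. Starts at -0.35 to 0.35. It carries the bolt one way and clicks back freely (0.6 to 1.4 N m) the other. 24 teeth: up to 0.27 rad of each stroke is lost before a tooth is picked up. With a gripper on the grip it is clear to swing from -0.7 to 0.7. Cannot lift or tilt
- lever: Red direction lever on top of the ratchet head. Origin on its upright pivot, 30 mm from the bolt axis along the handle, at z 65 mm; own y from pivot to tip. A bar 9 mm wide, 5 high, then a thumb tab 9 wide, 8 long (22 to 30 mm from the pivot), 12 high (z 66 to 77.5). It turns 0.42 rad (24 deg) to either side of the handle's line, between firm stops. Easily bent: never over 12 N on it
- lever_tip (a point): Middle of the thumb tab's top, 26 mm from the lever's pivot, z 77.5 mm. In head_top's frame it stands at x = +10.6 mm at the tightening stop (starts within 1.5 mm of it) and -10.6 mm at the loosening stop (anticlockwise from above). No snap: friction, 3 to 5 N at the tab, leaves it where it is let go, so push till firm on the stop: home beyond -8.8 mm, else the pawl may slip
- head_top (a point): Point on the bolt axis at the top of the ratchet's head (47 mm diameter, z 41 to 65 mm; its throat, 40 mm broad with top at z 63, carries the lever and ends 39 mm out). Own y along the handle, z up, x to the right when looking out along the handle
- grip_mid (a point): Middle of the ratchet's black grip with red bands, 150 mm from the bolt axis, 52 mm above the deck; own y along the handle, away from the bolt, z up. Grip: 26 mm wide, 22 high (z 41 to 63 mm), 90 to 202 mm from the axis. Steel neck between head and grip: 20 mm wide, top at z 57 mm
- milk: Milk bottle, white, blue cap, 50 mm diameter, 125 mm high, loose; origin at the centre of its underside
- cake: Slice of chocolate layer cake on a gold board 70 by 50 mm, about 60 mm high with a berry, loose; origin at the centre of its underside
- price_card: Black price card standing on a dark foot 40 by 75 mm, 56 mm high, loose; origin at the centre of its underside
- jam_jar: Amber jam jar with brass lid, 64 mm diameter, 75 mm high, loose; origin at the centre of its underside

How it is judged:
On the way, in this order (a step that is already met when the one before it is completed fails the run):
1. the direction lever is pushed home to the loosening stop (thumb tab over 8.8 mm past the handle's line) while the bolt has not yet turned (under 0.1 rad) (x of lever_tip in the frame of head_top below -0.0088 m and value of joint bolt below 0.1 rad), for 0.2 s.
2. the bolt has been turned anticlockwise by at least a quarter turn (over 1.5 rad) (value of joint bolt above 1.5 rad), for 0.1 s.
At the end, for the whole second after the job is handed in: The bolt is 1.5 to 3.14 rad (a quarter to half a turn) looser, the lever is still home on the loosening side (tab over 8.8 mm past the handle's line), the ratchet is at rest on the bolt, and the bottle, cake, card and jar stand upright (within 0.1 rad) and within 15 mm of where they were (value of joint bolt between 1.5 and 3.14 rad and x of lever_tip in the frame of head_top below -0.0088 m and velocity of joint ratchet between -0.05 and 0.05 rad/s and distance of each of milk, cake, price_card, jam_jar from where it was at the start of the episode below 0.015 m and angle between each of milk, cake, price_card, jam_jar's own z axis and vertical below 0.1 rad); the robot touches nothing.
It fails at once if the bolt is tightened further (turned clockwise by more than 0.08 rad) (value of joint bolt below -0.08 rad).
It fails at once if the small direction lever is loaded by more than 12 N (contact force between anything else and lever above 12 N).
It fails at once if the glass pane is knocked or leaned on (over 3 N) (contact force between anything else and glass_pane above 3 N).
It fails at once if a thing standing around is shoved by more than 20 mm (distance of any of milk, cake, price_card, jam_jar from where it was at the start of the episode above 0.02 m).
It also fails if it takes over 64 s, if anything falls off the work surface, if the arm or the gripper's body presses on something with over 40 N, if the wrist force passes 120 N, or if a joint passes its speed limit or range.

## Robot

A 7-joint arm with a two-finger parallel gripper is mounted at the origin on the work surface. World frame = base frame: x ahead of the robot, y to its left, z up, the work surface at z = 0. Lengths are in m, angles in rad, forces in N, time in s.
With the tool pointing down it reaches from about 0.4 to 0.9 m from the base axis. Payload 5.5 kg.
Tool frame: the origin (TCP) lies at the very end of the fingers, on their centre line; the grasp point (between the pads) lies 19 mm behind it; z points along the fingers, y is the line along which they close (so a half turn about z gives the same grasp; the last joint's range is limited). The gripper opens to 85 mm and grips with 20 to 120 N. Pads are 22 mm wide; open, the fingers measure 114 mm over their backs; the gripper's body (76 mm by 85 mm) begins 54 mm behind the grasp point. The pads swing forward as they close: fully open they stand 13 mm farther back than shut.
Start: joints at [-1.027, 0.501, -0.427, 1.55, 0.221, 1.138, -0.21], TCP at [0.18, 0.625, 0.231] pointing down, gripper open.
Joint ranges: [-2.88, 2.88], [-0.31, 2.03], [-1.54, 1.56], [0.2, 2.42], [-1.41, 4.55], [0.19, 2.02], [-2.57, 2.57]. Speed limits (rad/s): [2.57, 2.57, 3.14, 3.14, 3.14, 3.14, 3.14].

## Interface

Orientations are given as a rotation vector (axis times angle).
In Python, from rig import robot gives the robot as it stands.
- The arm moves only by the shell command python3 -m inch 'ROWS'. ROWS is text: rows parted by semicolons, each of 7 numbers parted by spaces: the shift along the tool's x, y, z in mm, then the turn, a rotation vector about the tool's x, y, z in rad, then the finger opening in mm, from 0 to 85.4. A call has 1 to 12 rows; each row is the pose to reach, as a shift and turn from the pose commanded when the call began, along the tool's axes at that moment; what a row does not reach only later rows make up. A row lasts 1/10 s, in which the tool goes at most 50 mm and 8.59 degrees, less where a joint would pass 70% of its speed; a pose out of reach is approached as far as the arm can. A call with a gripper value outside its range is refused whole. The fingers move at their own pace and stop on an object; the grip force is fixed at half the most. Time passes only in rows, so rows that repeat a pose let the fingers close. It gives the time, the measured TCP pose, the force, the opening and the grip force at its end, in the units of the state.
- robot.observe(): the state, without advancing time (a new reading comes with each control period).
- robot.read_camera(name): name is "scene" or "side" or "wrist"; returns a dict with "image" (480x640x3 uint8, red, green, blue), "camera_matrix" (3x3 intrinsics, pixels), "T" (4x4, takes a point from camera to world coordinates); the wrist camera has in their place "hand_eye" (4x4, takes a point from camera to tool coordinates, whose origin is the TCP and whose axes are the flange's). Camera axes: x right, y down, z forward; pixel columns grow to the right and rows downward; lengths in m; the calibration is good to about 2 mm. A picture is of the moment at which its call begins: read the wrist's pose just before it. There is no depth.
- robot.close_job(): hands the job in; it is judged then, once.
Trained networks look in the newest picture that a camera, given by its name, has taken for a name from the list of things; names that differ only in an ending like _2 or _b are one class to them, and where a whole thing is asked for, a point or a joint stands for the part that bears it (a point fixed in the world has none). Each returns a list of dicts, best first, with "confidence" (0 to 1); they miss things now and then, are a little off and sometimes report something else, mostly with a low value. They report only what shows in the picture. A call takes as long as a camera call.
- robot.look_for(camera, query): "position" ([x, y, z] in m, in world coordinates, good to about 4 mm: the middle of the surface that is visible of it).
- robot.silhouettes(camera, query): "mask" (480x640 bool, what is visible of it).
The state is a dict: "time_s": time; "joints": joint angles; "qd": joint speeds; "joint_efforts": joint torques, N m; "eef_pos": TCP position; "eef_rot": TCP orientation; "ft_force": force on the tool from outside, world axes, zero at the start; "ft_torque": the same for the moment, N m; "opening": finger opening in m; "grip_force": force on a finger pad.
Only numpy, scipy, OpenCV 4.12 (cv2) and the standard library are available. Lean on these libraries where they do the work, as an engineer would, in place of code of your own. Each camera call takes 0.05 s, during which the arm holds its last target. There are 200 camera calls.

## Working session

There is one attempt and no reset: what is moved stays moved. The work goes in short steps, Python scripts to look and compute and a shell command to move; the robot and the scene stay as the last step left them, time stands still between calls to the robot, and variables do not carry over. Pictures are saved under pics/ and viewed, at most 12 in all, crops included, and the job is handed in when it is done.

```bash
mkdir -p pics
cat > h.py <<'E'
import numpy as np, cv2
from rig import robot
from scipy.spatial.transform import Rotation as R
def pose():
    s=robot.observe(); T=np.eye(4); T[:3,:3]=R.from_rotvec(s["eef_rot"]).as_matrix(); T[:3,3]=s["eef_pos"]; return T
def cam(n):
    P=pose(); c=robot.read_camera(n); T=c["T"] if "T" in c else P@c["hand_eye"]; return c["image"],c["camera_matrix"],np.array(T)
def proj(K,T,p):
    q=np.linalg.inv(T)@np.append(p,1); u=K@q[:3]; return u[:2]/u[2]
def back(K,T,uv,z):
    d=T[:3,:3]@np.linalg.inv(K)@np.array([uv[0],uv[1],1.]); o=T[:3,3]; return o+d*(z-o[2])/d[2]
def save(n,im): cv2.imwrite("pics/"+n,im[:,:,::-1])
E
python3 - <<'E'
from h import *
np.set_printoptions(precision=4,suppress=True)
s=robot.observe(); print(s["eef_pos"],s["eef_rot"],s["opening"],s["time_s"]); print(pose())
ims=[]
for n in ["scene","side","wrist"]:
    im,K,T=cam(n); save(n+"0.png",im); print(n,T[:3,3],T[:3,2],K[0,0])
    ims.append(im)
    for q in ["guard","glass_pane","bolt","ratchet","lever","lever_tip","head_top","grip_mid","milk","cake","price_card","jam_jar"]:
        r=robot.look_for(n,q)
        if r: print(q,[(np.round(a["position"],4),round(a["confidence"],2)) for a in r[:2]])
E
```

```text
[0.18   0.6238 0.2302] [-0.4395 -3.1103  0.0031] 0.08516025795818359 0.0
[[-0.9608  0.2771 -0.0006  0.18  ]
 [ 0.2771  0.9608 -0.0019  0.6238]
 [ 0.0001 -0.002  -1.      0.2302]
 [ 0.      0.      0.      1.    ]]
scene [ 1.2556 -0.0938  0.6359] [-0.7418  0.1945 -0.6418] 561.8344855381913
guard [(array([ 0.7962, -0.1253,  0.0378]), 0.95)]
glass_pane [(array([ 0.8148, -0.1619,  0.1517]), 0.85)]
bolt [(array([ 0.5972, -0.0885,  0.021 ]), 0.78)]
ratchet [(array([ 0.6044, -0.0164,  0.0625]), 0.84)]
lever [(array([ 0.5966, -0.0482,  0.0703]), 0.68), (array([ 0.3918, -0.1037,  0.0636]), 0.35)]
lever_tip [(array([ 0.5966, -0.0882,  0.0213]), 0.49), (array([ 0.6095, -0.0506,  0.0699]), 0.43)]
head_top [(array([ 0.6031, -0.018 ,  0.0579]), 0.57)]
milk [(array([ 0.3916, -0.1048,  0.0652]), 0.78)]
cake [(array([ 0.8178, -0.0148,  0.0416]), 0.68)]
price_card [(array([0.7632, 0.1891, 0.0174]), 0.8)]
jam_jar [(array([0.5383, 0.2171, 0.0517]), 0.88)]
side [0.5749 0.7652 0.6063] [-0.0082 -0.784  -0.6207] 609.7168877322345
guard [(array([ 0.7093, -0.1685,  0.0788]), 0.61)]
glass_pane [(array([ 0.7233, -0.1652,  0.0952]), 0.59)]
bolt [(array([ 0.5808, -0.0924,  0.0702]), 0.55), (array([0.6013, 0.0095, 0.0675]), 0.38)]
ratchet [(array([0.5992, 0.0046, 0.0607]), 0.73)]
lever [(array([ 0.724 , -0.1661,  0.0948]), 0.49), (array([ 0.6006, -0.0404,  0.0673]), 0.4)]
lever_tip [(array([ 0.6016, -0.0397,  0.0654]), 0.61)]
head_top [(array([0.6006, 0.0087, 0.0628]), 0.94), (array([ 0.7246, -0.1644,  0.0945]), 0.51)]
grip_mid [(array([0.6002, 0.0062, 0.0677]), 0.68)]
milk [(array([ 0.3792, -0.089 ,  0.0646]), 0.63)]
cake [(array([0.7942, 0.0024, 0.0296]), 0.73)]
price_card [(array([0.7511, 0.203 , 0.0207]), 0.57)]
jam_jar [(array([0.5237, 0.2445, 0.0524]), 0.87)]
wrist [0.1052 0.6463 0.374 ] [ 0.2871 -0.0814 -0.9544] 431.6147088369119
```

```bash
ls
```

```text
h.py
pics
```

Run:
```python
from h import *
im=cv2.imread("pics/scene0.png"); _,K,T=cam("scene"); im2=cv2.imread("pics/side0.png"); _,K2,T2=cam("side")
print(proj(K,T,[.597,-.05,.07]),proj(K2,T2,[.597,-.05,.07]))
def crop(im,c,f=3,w=200,h=190):
    x=int(np.clip(c[0]-w/2,0,640-w));y=int(np.clip(c[1]-h/2,0,480-h)); print("crop",x,y)
    return cv2.resize(im[y:y+h,x:x+w],None,fx=f,fy=f,interpolation=cv2.INTER_CUBIC)
a=crop(im,proj(K,T,[.597,-.02,.07]),4,200,150); b=crop(im2,proj(K2,T2,[.597,-.02,.07]),4,200,150)
cv2.imwrite("pics/c1.png",a);cv2.imwrite("pics/c2.png",b)
```

```text
[238.34891691 256.72264506] [302.06687474 184.78569338]
crop 157 178
crop 201 120
```

View pics/side0.png

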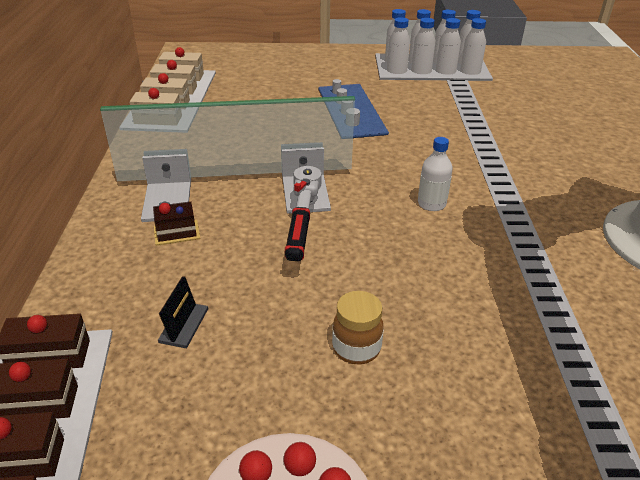

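View pics/c1.png

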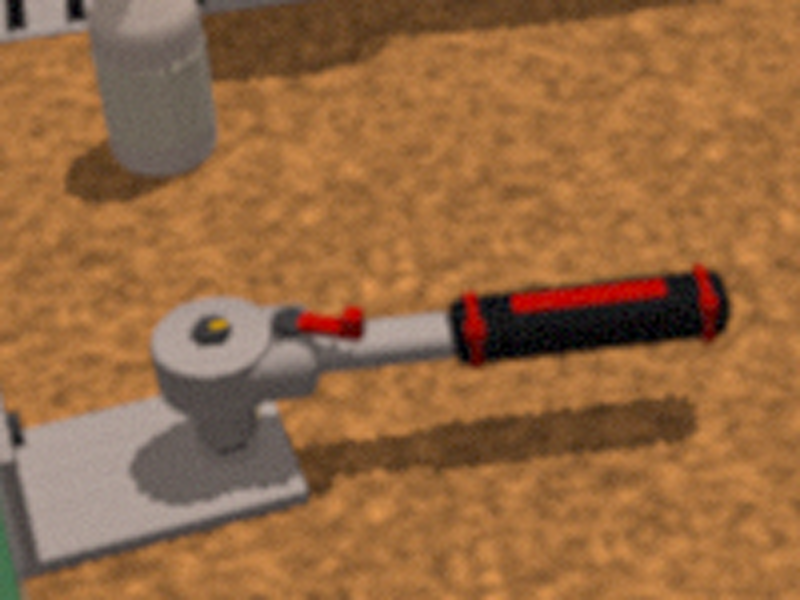

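View pics/c2.png

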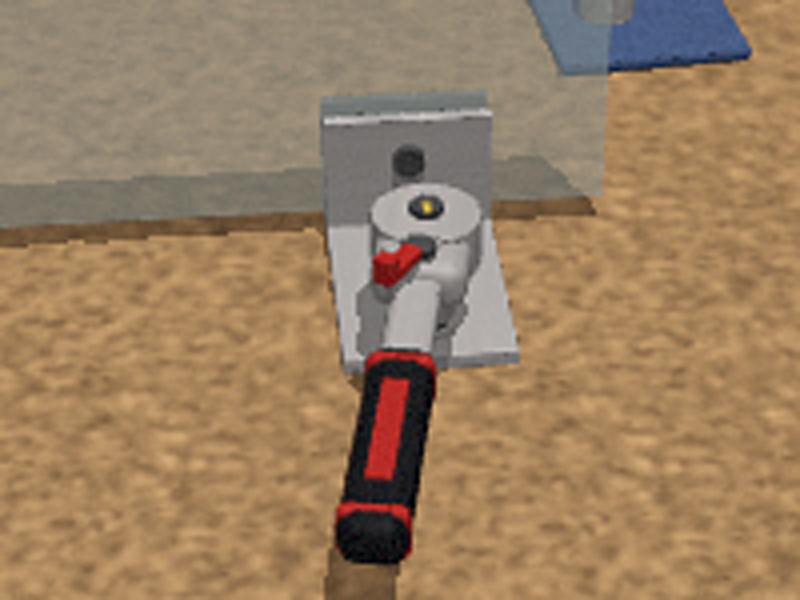

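Run:
```python
from h import *
np.set_printoptions(precision=4,suppress=True)
_,K,T=cam("scene"); _,K2,T2=cam("side")
def tri(a,b):
    A=[]
    for (K_,T_,p) in((K,T,a),(K2,T2,b)):
        P=K_@np.linalg.inv(T_)[:3]; A+= [p[0]*P[2]-P[0],p[1]*P[2]-P[1]]
    v=np.linalg.svd(np.array(A))[2][-1]; return v[:3]/v[3]
A=lambda x,y:(x/4+157,y/4+178); B=lambda x,y:(x/4+201,y/4+120)
for n,a,b,z in [("disc",A(211,329),B(427,207),.069),("tip",A(351,315),B(384,258),.0775),("stripe",A(588,295),B(389,428),.064),("cornerfar?",A(305,493),B(345,364),.008)]:
    print(n,tri(a,b),back(K,T,a,z),back(K2,T2,b,z))
print(back(K2,T2,B(520,356),.008))
```

```text
disc [ 0.589  -0.0936  0.0665] [ 0.593  -0.0932  0.069 ] [ 0.5885 -0.0906  0.069 ]
tip [ 0.6051 -0.0413  0.0756] [ 0.6082 -0.0412  0.0775] [ 0.6047 -0.0393  0.0775]
stripe [0.6009 0.0517 0.0622] [0.6041 0.0515 0.064 ] [0.6004 0.0532 0.064 ]
cornerfar? [ 0.6233 -0.0684  0.0045] [ 0.6277 -0.0682  0.008 ] [ 0.6226 -0.0643  0.008 ]
[ 0.5492 -0.071   0.008 ]
```

The side crop shows the head disc at (427,207), the red tab to the right of the handle's line at (384,258), and the grip stripe at (389,428). The scene crop agrees: disc (211,329), tab (351,315). I'm moving to hover beside the lever with the fingers shut.

```bash
python3 -m inch '-619 -504 0 0 0 -0.197 0;-619 -504 0 0 0 -0.197 0;-619 -504 0 0 0 -0.197 0;-619 -504 0 0 0 -0.197 0;-619 -504 0 0 0 -0.197 0;-619 -504 0 0 0 -0.197 0;-619 -504 0 0 0 -0.197 0;-619 -504 0 0 0 -0.197 0;-619 -504 0 0 0 -0.197 0;-619 -504 0 0 0 -0.197 0;-619 -504 0 0 0 -0.197 0;-619 -504 0 0 0 -0.197 0'; python3 -c "
from h import *;np.set_printoptions(precision=4,suppress=True);P=pose();print(P)
D=np.array([.635,-.032,.13])-P[:3,3];print(P[:3,:3].T@D*1000, np.degrees(np.arctan2(P[1,0],P[0,0])))"
```

```text
time_s: 3.35
eef_pos: [0.5232, 0.1299, 0.2317]
eef_rot: [0.131, 3.138, 0.0]
ft_force: [1.2, 0.3, 0.7]
opening: 0.0001
grip_force: 0.0
[[-0.9965  0.0834  0.0009  0.5232]
 [ 0.0834  0.9965  0.0002  0.1299]
 [-0.0009  0.0003 -1.      0.2317]
 [ 0.      0.      0.      1.    ]]
[-124.8226 -152.018   101.7884] 175.21348670383233
```

```bash
python3 -m inch '-125 -152 0 0 0 0 0;-125 -152 0 0 0 0 0;-125 -152 0 0 0 0 0;-125 -152 0 0 0 0 0;-125 -152 50 0 0 0 0;-125 -152 100 0 0 0 0;-125 -152 100 0 0 0 0;-125 -152 100 0 0 0 0'
python3 - <<'E'
from h import *
np.set_printoptions(precision=4,suppress=True)
print(pose()[:3,3])
im,K,T=cam("wrist"); save("w1.png",im)
print("proj B,tip,grip",proj(K,T,[.590,-.093,.069]),proj(K,T,[.606,-.041,.0775]),proj(K,T,[.602,.053,.063]),proj(K,T,pose()[:3,3]))
for q in ["lever","lever_tip","head_top","grip_mid","ratchet"]:
    print(q,[(a["position"],round(a["confidence"],2)) for a in robot.look_for("wrist",q)[:2]])
E
```

```text
time_s: 4.15
eef_pos: [0.6334, -0.0299, 0.1311]
eef_rot: [-0.131, -3.137, -0.0]
ft_force: [-0.2, 0.2, 0.5]
opening: -0.0001
grip_force: 0.0
[ 0.6334 -0.0299  0.1311]
proj B,tip,grip [179.5172 198.5062] [289.5354 226.3194] [479.8658 195.6212] [318.6217 339.6097]
lever [([0.5975, -0.0444, 0.0692], 0.73)]
lever_tip [([0.5968, -0.0508, 0.0683], 0.94)]
head_top [([0.5992, -0.0193, 0.0616], 0.86), ([0.6031, -0.1653, 0.0624], 0.21)]
grip_mid [([0.5943, -0.0233, 0.0616], 0.97)]
ratchet [([0.5926, -0.019, 0.0607], 0.8)]
```

View pics/w1.png

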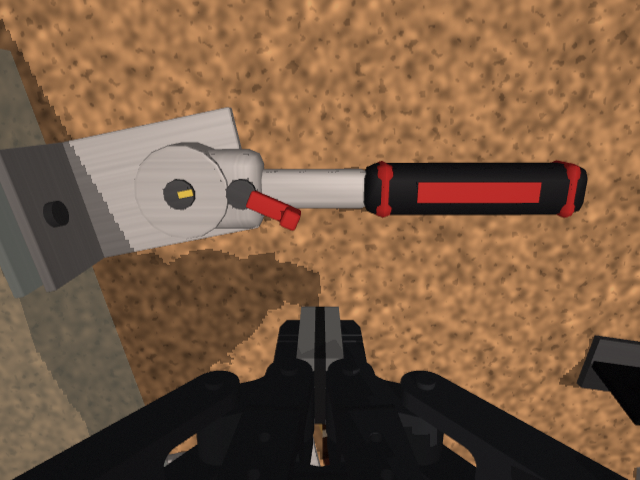

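Run:
```python
from h import *
np.set_printoptions(precision=4,suppress=True)
P=pose(); c=robot.read_camera("wrist"); K=c["camera_matrix"]; T=P@c["hand_eye"]
for n,uv,z in [("disc",(179,194),.069),("tip",(290,216),.0775),("stripe",(479,193),.063),("grip butt",(586,188),.052),("neck mid",(320,189),.057)]:
    p=back(K,T,uv,z); print(n,p,"tool mm",(P[:3,:3].T@(p-P[:3,3]))*1000)
for x,y in [(11,0),(-11,0),(0,14.5),(0,-14.5)]: print(x,y,proj(K,T,P[:3,3]+P[:3,:3]@np.array([x,y,0])/1e3))
```

```text
disc [ 0.5908 -0.094   0.069 ] tool mm [ 39.5937 -67.4103  64.7691]
tip [ 0.6042 -0.0407  0.0775] tool mm [ 30.6247 -13.2347  56.3179]
stripe [0.6038 0.0532 0.063 ] tool mm [38.8861 80.367  70.8025]
grip butt [0.6083 0.113  0.052 ] tool mm [ 39.4765 140.2384  81.8124]
neck mid [ 0.5962 -0.0258  0.057 ] tool mm [39.9085  0.9976 76.782 ]
11 0 [317.7895 304.9939]
-11 0 [317.8817 358.3143]
0 14.5 [357.0888 332.1602]
0 -14.5 [278.5739 332.2469]
```

The wrist view shows the disc at (179,194), the tab at (290,216), the stripe at (479,193) and the fingertips at (318,307–340). The handle is parallel to tool y, with its line 39.5 mm ahead. I'll go down beside the tab and then push along tool +x.

```bash
python3 -m inch '0 -7 30 0 0 0 0;0 -7 55 0 0 0 0;0 -7 63 0 0 0 0;0 -7 63 0 0 0 0;4 -7 63 0 0 0 0;8 -7 63 0 0 0 0;8 -7 63 0 0 0 0;8 -7 63 0 0 0 0'
```

```text
time_s: 5.3
eef_pos: [0.6259, -0.0366, 0.0693]
eef_rot: [0.131, 3.137, -0.0]
ft_force: [-0.6, -0.3, 0.5]
opening: 0.0002
grip_force: 0.0
```

```bash
python3 -m inch '1 0 0 0 0 0 0;2 0 0 0 0 0 0;3 0 0 0 0 0 0;4 0 0 0 0 0 0;5 0 0 0 0 0 0;6 0 0 0 0 0 0;7 0 0 0 0 0 0;8 0 0 0 0 0 0;9 0 0 0 0 0 0;10 0 0 0 0 0 0'
```

```text
time_s: 6.3
eef_pos: [0.6163, -0.0344, 0.0686]
eef_rot: [0.13, 3.137, 0.002]
ft_force: [4.6, 2.6, -0.6]
opening: 0.0004
grip_force: 2.0
```

```bash
python3 -m inch '1 0 0 0 0 0 0;2 0 0 0 0 0 0;3 0 0 0 0 0 0;4 0 0 0 0 0 0;5 0 0 0 0 0 0;6 0 0 0 0 0 0;7 0 0 0 0 0 0;8 0 0 0 0 0 0;9 0 0 0 0 0 0;10 0 0 0 0 0 0'
```

```text
time_s: 7.3
eef_pos: [0.6054, -0.0348, 0.0683]
eef_rot: [-0.131, -3.139, -0.0]
ft_force: [2.9, 3.4, 1.2]
opening: -0.0002
grip_force: 1.8
```

```bash
python3 -m inch '0.8 0 0 0 0 0 0;1.5 0 0 0 0 0 0;2.2 0 0 0 0 0 0;3 0 0 0 0 0 0;3 0 0 0 0 0 0'
python3 - <<'E'
from h import *
im,K,T=cam("wrist"); save("w2.png",cv2.resize(im[100:340,130:450],None,fx=2,fy=2)); print(robot.observe()["ft_force"],pose()[:3,3])
E
```

```text
time_s: 7.8
eef_pos: [0.6024, -0.0347, 0.0683]
eef_rot: [-0.132, -3.139, 0.0]
ft_force: [3.0, 1.9, -0.1]
opening: 0.0003
grip_force: 1.9
[ 2.8933657   3.89380593 -0.13858979] [ 0.6023964  -0.03473219  0.06826365]
```

View pics/w2.png

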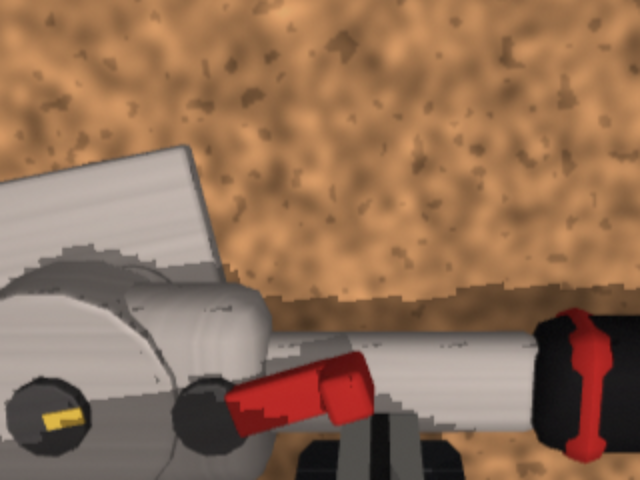

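The tab, at about (345,390) in the crop, has crossed the handle's line with the grey fingertips against it. I'll keep going gently to the stop.

```bash
python3 -m inch '0.5 0 0 0 0 0 0;1 0 0 0 0 0 0;1.5 0 0 0 0 0 0;1.5 0 0 0 0 0 0'
```

```text
time_s: 8.25
eef_pos: [0.601, -0.0347, 0.0683]
eef_rot: [0.132, 3.139, -0.0]
ft_force: [4.0, 2.5, -0.3]
opening: 0.0001
grip_force: 2.0
```

```bash
python3 -m inch '0.4 0 0 0 0 0 0;0.8 0 0 0 0 0 0;0.8 0 0 0 0 0 0'
```

```text
time_s: 8.55
eef_pos: [0.6002, -0.0347, 0.0683]
eef_rot: [-0.132, -3.139, 0.0]
ft_force: [3.7, 2.4, 0.0]
opening: -0.0001
grip_force: 2.0
```

```bash
python3 -m inch '0.4 0 0 0 0 0 0;0.6 0 0 0 0 0 0;0.6 0 0 0 0 0 0'
```

```text
time_s: 8.85
eef_pos: [0.5997, -0.0348, 0.0683]
eef_rot: [0.132, 3.139, -0.0]
ft_force: [2.6, 1.0, 1.2]
opening: -0.0001
grip_force: 2.0
```

```bash
python3 -m inch '0.4 0 0 0 0 0 0;0.6 0 0 0 0 0 0;0.6 0 0 0 0 0 0'
```

```text
time_s: 9.15
eef_pos: [0.5994, -0.0347, 0.0684]
eef_rot: [0.132, 3.138, -0.0]
ft_force: [4.9, -0.5, -0.9]
opening: -0.0002
grip_force: 2.4
```

```bash
python3 -m inch '0.4 0 0 0 0 0 0;0.4 0 0 0 0 0 0'
python3 - <<'E'
from h import *
im,K,T=cam("wrist"); save("w3.png",cv2.resize(im[100:340,130:450],None,fx=2,fy=2)); print(robot.observe()["ft_force"],pose()[:3,3])
E
```

```text
time_s: 9.35
eef_pos: [0.5993, -0.0347, 0.0684]
eef_rot: [0.132, 3.138, -0.0]
ft_force: [4.5, 0.3, -0.9]
opening: -0.0004
grip_force: 2.7
[ 6.15763025  0.86230776 -0.79524526] [ 0.59927232 -0.034702    0.06840884]
```

View pics/w3.png

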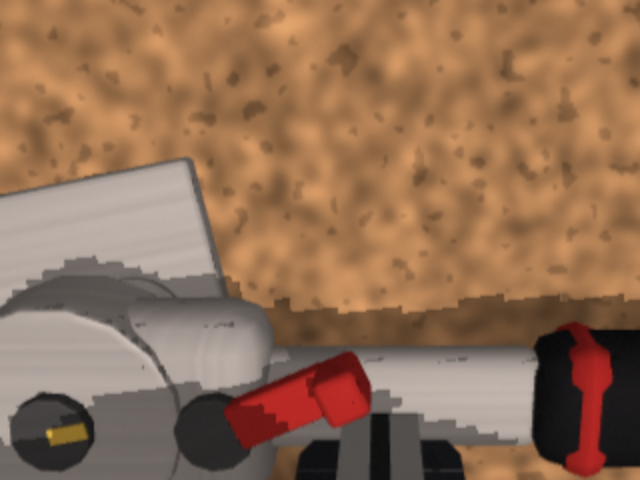

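The lever now stands at roughly 24° on the left side, the force is rising and the motion has stalled, so it is at the stop. One slightly firmer hold, then I back off and check.

```bash
python3 -m inch '0.3 0 0 0 0 0 0;0.4 0 0 0 0 0 0;0.4 0 0 0 0 0 0;0.4 0 0 0 0 0 0'
```

```text
time_s: 9.8
eef_pos: [0.5992, -0.0347, 0.0685]
eef_rot: [0.132, 3.137, -0.0]
ft_force: [5.9, 0.2, -2.1]
opening: 0.0
grip_force: 3.1
```

```bash
python3 -m inch '-3 0 0 0 0 0 0;-12 0 -0 0 0 0 0;-12 0 -40 0 0 0 0;-12 0 -63 0 0 0 0;-12 0 -63 0 0 0 0;-12 0 -63 0 0 0 0'
python3 - <<'E'
from h import *
np.set_printoptions(precision=4,suppress=True)
P=pose();im,K,T=cam("wrist"); save("w4.png",cv2.resize(im[80:320,130:450],None,fx=2.5,fy=2.5)); print(P)
E
```

```text
time_s: 10.4
eef_pos: [0.6097, -0.0357, 0.1311]
eef_rot: [-0.132, -3.138, 0.001]
ft_force: [0.0, -0.1, -0.3]
opening: 0.0001
grip_force: 0.0
[[-0.9965  0.084  -0.0012  0.6097]
 [ 0.084   0.9965 -0.0003 -0.0357]
 [ 0.0012 -0.0004 -1.      0.1311]
 [ 0.      0.      0.      1.    ]]
```

View pics/w4.png

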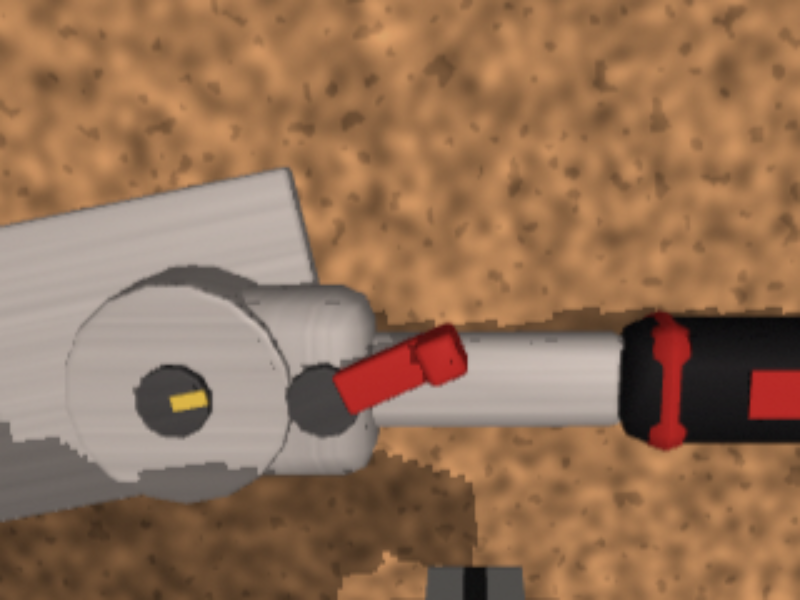

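Run:
```python
from h import *
np.set_printoptions(precision=4,suppress=True)
P=pose(); c=robot.read_camera("wrist"); K=c["camera_matrix"]; T=P@c["hand_eye"]; f=lambda x,y:(x/2.5+130,y/2.5+80)
D={}
for n,uv,z in [("disc",f(172,401),.069),("pivot",f(323,400),.0695),("tab",f(447,350),.0775),("barL",f(340,375),.0705),("barL2",f(412,345),.0705),("barR",f(357,413),.0705),("barR2",f(432,383),.0705),("gripstart",f(622,379),.052),("neck",f(550,380),.057)]:
    p=back(K,T,uv,z); D[n]=(P[:3,:3].T@(p-P[:3,3]))*1000; print(n,p,D[n])
for a,b in [("barL","barL2"),("barR","barR2")]:
    d=D[b]-D[a]; print(np.degrees(np.arctan2(d[0],d[1])))
```

```text
disc [ 0.5868 -0.0927  0.069 ] [ 17.1411 -58.7765  61.3139]
pivot [ 0.589  -0.063   0.0695] [ 17.4742 -28.9331  60.8032]
tab [ 0.5791 -0.0374  0.0775] [29.5416 -4.28   52.8267]
barL [ 0.584  -0.0589  0.0705] [ 22.8314 -25.2753  59.8165]
barL2 [ 0.5792 -0.0443  0.0705] [ 28.8037 -11.1841  59.8274]
barR [ 0.5919 -0.0565  0.0705] [ 15.1053 -22.2233  59.7941]
barR2 [ 0.5871 -0.0412  0.0705] [21.2071 -7.421  59.8051]
gripstart [ 0.5947 -0.0021  0.052 ] [16.8801 32.2144 78.2779]
neck [ 0.5922 -0.0176  0.057 ] [18.056  16.5561 73.2872]
22.968514109592533
22.402524000372036
```

```bash
python3 -c "
from h import *;np.set_printoptions(precision=3,suppress=True);print(robot.observe()['joints'])"
```

```text
[ 0.116  0.514 -0.134  1.745  0.085  0.891  1.432]
```

The lever is home: the bar stands at about 22.7° left, with the disc at (172,401), pivot (323,400) and tab (447,350). Next I move over the grip, turn the tool a quarter turn and open to straddle it.

```bash
python3 -m inch '17 40 0 0 0 -0.15 60;17 86 0 0 0 -0.3 60;17 86 0 0 0 -0.45 60;17 86 0 0 0 -0.6 60;17 86 0 0 0 -0.75 60;17 86 0 0 0 -0.9 60;17 86 0 0 0 -1.05 60;17 86 0 0 0 -1.2 60;17 86 0 0 0 -1.35 60;17 86 0 0 0 -1.5 60;17 86 0 0 0 -1.571 60;17 86 0 0 0 -1.571 60'
python3 - <<'E'
from h import *
np.set_printoptions(precision=4,suppress=True)
P=pose();im,K,T=cam("wrist"); save("w5.png",im); print(P, robot.observe()["joints"])
B=np.array([.5888,-.0933,.069]); print(proj(K,T,B), P[:3,:3].T@(B-P[:3,3])*1e3)
E
```

```text
time_s: 11.7
eef_pos: [0.5993, 0.0515, 0.1297]
eef_rot: [2.126, -2.311, -0.006]
ft_force: [-0.3, 0.3, -0.2]
opening: 0.0598
grip_force: 0.0
[[-0.0831 -0.9965 -0.0033  0.5993]
 [-0.9965  0.0831  0.002   0.0515]
 [-0.0017  0.0035 -1.      0.1297]
 [ 0.      0.      0.      1.    ]] [ 0.3757  0.5957 -0.6815  1.7524  0.444   0.9565  2.5719]
[311.1741 -71.3396] [145.3221  -1.7926  60.4105]
```

View pics/w5.png

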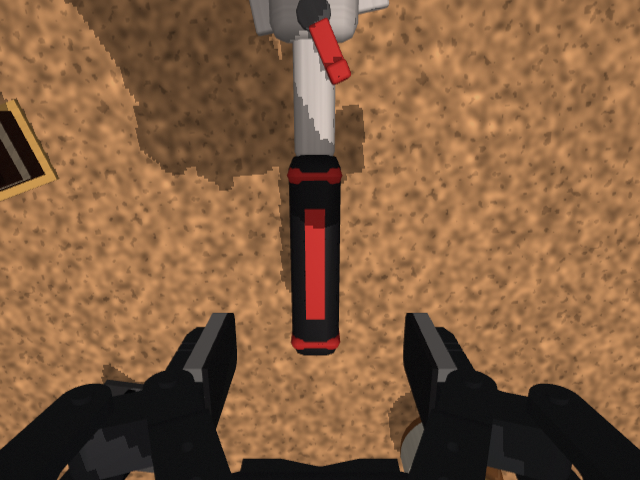

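The grip lies centred between the fingers (stripe at column 315, fingers at 235 and 405), but joint 7 is at its limit. I'll turn the tool half a turn the other way.

```bash
python3 -m inch '0 -2 0 0 0 0.15 60;0 -2 0 0 0 0.3 60;0 -2 0 0 0 0.45 60;0 -2 0 0 0 0.6 60;0 -2 0 0 0 0.75 60;0 -2 0 0 0 0.9 60;0 -2 0 0 0 1.05 60;0 -2 0 0 0 1.2 60;0 -2 0 0 0 1.35 60;0 -2 0 0 0 1.5 60;0 -2 0 0 0 1.65 60;0 -2 0 0 0 1.65 60'; python3 -c "
from h import *;np.set_printoptions(precision=3,suppress=True);print(robot.observe()['joints'])"
python3 -m inch '0 0 0 0 0 0.15 60;0 0 0 0 0 0.3 60;0 0 0 0 0 0.45 60;0 0 0 0 0 0.6 60;0 0 0 0 0 0.75 60;0 0 0 0 0 0.9 60;0 0 0 0 0 1.05 60;0 0 0 0 0 1.2 60;0 0 0 0 0 1.35 60;0 0 0 0 0 1.492 60;0 0 0 0 0 1.492 60'; python3 -c "
from h import *;np.set_printoptions(precision=4,suppress=True);print(robot.observe()['joints']);P=pose();print(P);print(P[:3,:3].T@(np.array([.5888,-.0933,.069])-P[:3,3])*1e3)"
```

```text
time_s: 12.95
eef_pos: [0.6022, 0.0517, 0.1311]
eef_rot: [-0.259, -3.131, 0.001]
ft_force: [-0.4, -0.0, 0.2]
opening: 0.0599
grip_force: 0.0
[ 0.097  0.517 -0.299  1.757  0.188  0.896  1.122]
time_s: 14.05
eef_pos: [0.6023, 0.0518, 0.1312]
eef_rot: [2.311, 2.128, -0.0]
ft_force: [0.3, -0.8, -0.6]
opening: 0.0599
grip_force: 0.0
[-0.1593  0.4981  0.0378  1.766  -0.0231  0.8781 -0.1935]
[[ 0.0821  0.9966 -0.0001  0.6023]
 [ 0.9966 -0.0821 -0.0003  0.0518]
 [-0.0003 -0.0001 -1.      0.1312]
 [ 0.      0.      0.      1.    ]]
[-145.6781   -1.553    62.2091]
```

```bash
python3 -m inch '0 -1.5 40 0 0 0 60;0 -1.5 80 0 0 0 60;0 -1.5 104 0 0 0 60;0 -1.5 104 0 0 0 60;0 -1.5 104 0 0 0 34;0 -1.5 104 0 0 0 34;0 -1.5 104 0 0 0 34;0 -1.5 104 0 0 0 34'
python3 - <<'E'
from h import *
im,K,T=cam("scene"); save("s2.png",im[120:400,130:510]); print(robot.observe()["joints"])
E
```

```text
time_s: 14.85
eef_pos: [0.6021, 0.0519, 0.0288]
eef_rot: [2.311, 2.126, 0.003]
ft_force: [0.3, -0.1, -0.5]
opening: 0.0341
grip_force: 0.0
[-0.15211474  0.64377768  0.02861861  1.80981656 -0.02716469  0.68635579
 -0.19174702]
```

View pics/s2.png

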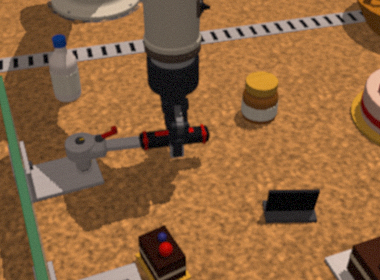

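The scene view shows the fingers straddling the grip at about (177,135), with the jar and card clear. Now the first loosening stroke.

```bash
python3 -m inch '-0.7 -14.5 0 0 0 -0.1 34;-2.9 -28.9 0 0 0 -0.2 34;-6.5 -43 0 0 0 -0.3 34;-11.5 -56.7 0 0 0 -0.4 34'; python3 -m inch '-0.7 -14.5 0 0 0 -0.1 34;-2.9 -28.9 0 0 0 -0.2 34;-6.5 -43 0 0 0 -0.3 34;-11.5 -56.7 0 0 0 -0.4 34;-11.5 -56.7 0 0 0 -0.4 34';python3 -c "
from h import *;np.set_printoptions(precision=4,suppress=True);print(robot.observe()['joints']);P=pose();print(P);print(P[:3,:3].T@(np.array([.5888,-.0933,.069])-P[:3,3])*1e3)"
```

```text
time_s: 15.3
eef_pos: [0.5493, 0.0462, 0.029]
eef_rot: [1.833, 2.54, 0.014]
ft_force: [16.4, 2.8, -12.8]
opening: 0.0341
grip_force: 8.3
time_s: 15.8
eef_pos: [0.4967, 0.0184, 0.0291]
eef_rot: [1.294, 2.856, 0.01]
ft_force: [3.8, 4.4, 1.8]
opening: 0.034
grip_force: 3.1
[ 0.061   0.5144 -0.1806  2.075   0.1638  0.5568  0.4845]
[[-0.6593  0.7519  0.0081  0.4967]
 [ 0.7519  0.6593  0.003   0.0184]
 [-0.0031  0.0081 -1.      0.0291]
 [ 0.      0.      0.      1.    ]]
[-144.8055   -4.0912  -39.4589]
```

```bash
python3 -m inch '-0.7 14.5 0 0 0 0.1 34;-2.9 28.9 0 0 0 0.2 34;-6.5 43 0 0 0 0.3 34;-11.5 56.7 0 0 0 0.4 34;-17.8 69.8 0 0 0 0.5 34;-25.4 82.2 0 0 0 0.6 34;-25.4 82.2 0 0 0 0.6 34';python3 -m inch '-0.7 14.5 0 0 0 0.1 34;-2.9 28.9 0 0 0 0.2 34;-6.5 43 0 0 0 0.3 34;-11.5 56.7 0 0 0 0.4 34;-17.8 69.8 0 0 0 0.5 34;-25.4 82.2 0 0 0 0.6 34;-29.7 88 0 0 0 0.65 34;-29.7 88 0 0 0 0.65 34'
python3 - <<'E'
from h import *
np.set_printoptions(precision=4,suppress=True)
P=pose();print(P[:3,:3].T@(np.array([.5888,-.0933,.069])-P[:3,3])*1e3, P[:3,0])
im,K,T=cam("scene")
u=proj(K,T,[.590,-.093,.069]).round().astype(int);print(u)
save("s3.png",np.hstack([cv2.resize(im[u[1]-30:u[1]+30,u[0]-30:u[0]+30],(480,480),interpolation=cv2.INTER_CUBIC)]))
E
```

```text
time_s: 16.5
eef_pos: [0.5734, 0.0517, 0.0278]
eef_rot: [2.088, 2.345, 0.002]
ft_force: [0.1, -0.8, 0.4]
opening: 0.0341
grip_force: 0.0
time_s: 17.3
eef_pos: [0.6628, 0.032, 0.0273]
eef_rot: [-2.727, -1.559, -0.0]
ft_force: [-0.6, 0.1, -0.3]
opening: 0.0342
grip_force: 0.0
[-145.5233   -0.1515  -41.7769] [0.5073 0.8617 0.0003]
[210 259]
```

View pics/s3.png

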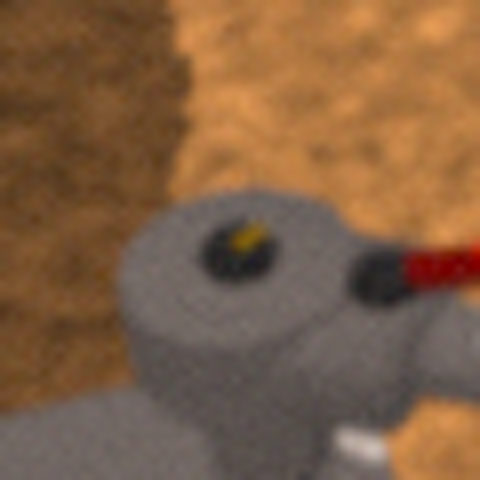

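The view shows the head with the mark up and to the right of the disc's centre (250,237 against 238,250). I'll measure the bolt angle from the mark in the before and after images.

```bash
cat > mark.py <<'E'
from h import *
def ang(im,K,T):
    u=proj(K,T,[.590,-.093,.069]); x0,y0=int(u[0])-16,int(u[1])-14
    c=cv2.resize(im[y0:y0+28,x0:x0+32],None,fx=8,fy=8,interpolation=cv2.INTER_CUBIC).astype(float)
    r,g,b=c[...,0],c[...,1],c[...,2]
    yel=(r-b>45)&(g-b>20)
    V=c.max(2); base=np.median(V); m=((V<.6*base)|yel).astype(np.uint8)
    n,l,s,ce=cv2.connectedComponentsWithStats(m)
    H,W=m.shape; k=[i for i in range(1,n) if s[i,4]>600]; k=min(k,key=lambda i:np.hypot(*(ce[i]-[W/2,H/2])))
    d=(l==k); dc=np.argwhere(d).mean(0)[::-1]; yc=np.argwhere(d&yel).mean(0)[::-1]
    P=[back(K,T,(p[0]/8+x0,p[1]/8+y0),.069) for p in (dc,yc)]; v=P[1]-P[0]
    return np.degrees(np.arctan2(v[1],v[0])),np.hypot(*v[:2])*1e3,s[k],(d&yel).sum()
if __name__=="__main__":
    for n in ["scene","side"]:
        im,K,T=cam(n)
        print(n,"before",*ang(cv2.imread(f"pics/{n}0.png")[:,:,::-1],K,T)); 
        print(n,"now",*ang(im,K,T))
E
python3 mark.py
```

```text
scene before 136.53714180644496 4.433496364109324 [  97  107   75   56 3351] 939
scene now 151.95024496015895 5.132852298984171 [  97  102   75   61 3112] 719
side before nan nan [ 106  109   68   41 1011] 0
side now -149.8000302308936 2.0856179947574924 [ 105  103   71   50 2625] 413mark.py:10: RuntimeWarning: Mean of empty slice.
  d=(l==k); dc=np.argwhere(d).mean(0)[::-1]; yc=np.argwhere(d&yel).mean(0)[::-1]
  ret = um.true_divide(
```

Run:
```python
from h import *
_,K,T=cam("scene"); A=lambda x,y:(x/4+157,y/4+178); C=lambda x,y:(x/8+180,y/8+229)
for f,d,m in [(A,(210,330),(219,325)),(C,(238,250),(249,237))]:
    v=back(K,T,f(*m),.069)-back(K,T,f(*d),.069); print(np.degrees(np.arctan2(v[1],v[0])),np.hypot(*v[:2])*1e3)
```

```text
119.20214422078375 4.158511316845292
143.0575564748993 4.052053068350135
```

```bash
python3 -m inch '-0.7 -14.5 0 0 0 -0.1 34;-2.9 -28.9 0 0 0 -0.2 34;-6.5 -43 0 0 0 -0.3 34;-11.5 -56.7 0 0 0 -0.4 34;-17.8 -69.8 0 0 0 -0.5 34;-25.4 -82.2 0 0 0 -0.6 34';python3 -m inch '-0.7 -14.5 0 0 0 -0.1 34;-2.9 -28.9 0 0 0 -0.2 34;-6.5 -43 0 0 0 -0.3 34;-11.5 -56.7 0 0 0 -0.4 34;-17.8 -69.8 0 0 0 -0.5 34;-25.4 -82.2 0 0 0 -0.6 34;-31 -89.8 0 0 0 -0.665 34;-31 -89.8 0 0 0 -0.665 34'
python3 - <<'E'
from h import *
np.set_printoptions(precision=4,suppress=True)
P=pose();print(P[:3,:3].T@(np.array([.5888,-.0933,.069])-P[:3,3])*1e3, P[:3,0])
im,K,T=cam("scene")
im2,K2,T2=cam("side"); u=proj(K,T,[.590,-.093,.069]).round().astype(int); v=proj(K2,T2,[.588,-.093,.069]).round().astype(int); print(u,v)
save("s4.png",np.hstack([cv2.resize(i[c[1]-24:c[1]+24,c[0]-16:c[0]+16],(400,600),interpolation=cv2.INTER_CUBIC) for i,c in((im,u),(im2,v))]))
E
```

```text
time_s: 18.1
eef_pos: [0.5847, 0.0503, 0.0285]
eef_rot: [2.136, 2.29, 0.012]
ft_force: [15.0, -2.9, -9.6]
opening: 0.034
grip_force: 7.4
time_s: 18.9
eef_pos: [0.4957, 0.0161, 0.029]
eef_rot: [1.273, 2.863, 0.009]
ft_force: [6.7, 2.8, -1.2]
opening: 0.0339
grip_force: 3.5
[-143.728    -3.8261  -39.3408] [-0.6699  0.7425 -0.0047]
[210 259] [308 171]
```

View pics/s4.png

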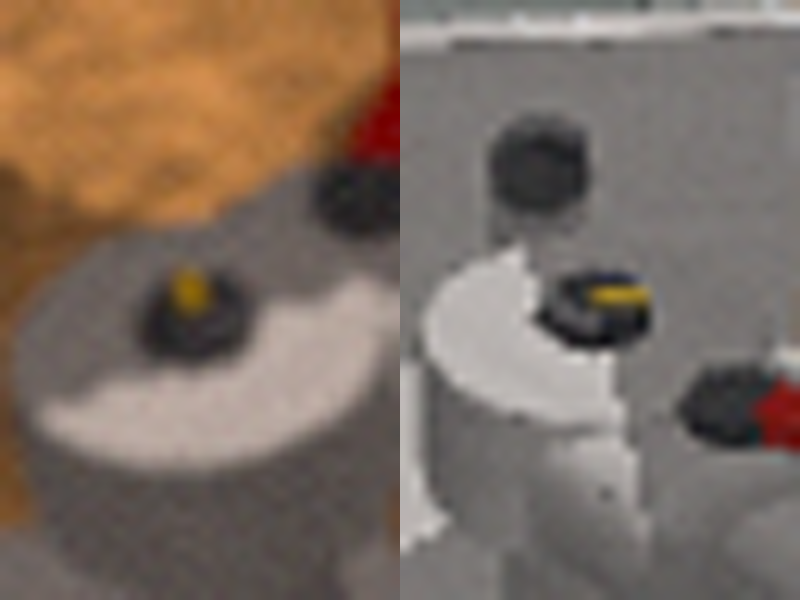

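Run:
```python
from h import *
_,K,T=cam("scene");_,K2,T2=cam("side")
A=lambda x,y:(x/12.5+194,y/12.5+235); C=lambda x,y:((x-400)/12.5+292,y/12.5+147)
for k,t,f,d,m in [(K,T,A,(196,314),(190,288)),(K2,T2,C,(598,308),(620,295))]:
    v=back(k,t,f(*m),.069)-back(k,t,f(*d),.069); print(np.degrees(np.arctan2(v[1],v[0])),np.hypot(*v[:2])*1e3)
```

```text
-177.7793812712651 5.017829100115005
-131.29089976734542 4.334272499670046
```

Both views have the mark turned by roughly 90–130° (1.5–2.3 rad), which fits the stroke count. One more short stroke will make it safe.

```bash
python3 -m inch '-0.7 14.5 0 0 0 0.1 34;-2.9 28.9 0 0 0 0.2 34;-6.5 43 0 0 0 0.3 34;-11.5 56.7 0 0 0 0.4 34;-17.8 69.8 0 0 0 0.5 34;-25.4 82.2 0 0 0 0.6 34;-34.2 93.7 0 0 0 0.7 34;-34.2 93.7 0 0 0 0.7 34';python3 -m inch '-0.7 -14.5 0 0 0 -0.1 34;-2.9 -28.9 0 0 0 -0.2 34;-6.5 -43 0 0 0 -0.3 34;-11.5 -56.7 0 0 0 -0.4 34;-17.8 -69.8 0 0 0 -0.5 34;-25.4 -82.2 0 0 0 -0.6 34;-34.2 -93.7 0 0 0 -0.7 34;-34.2 -93.7 0 0 0 -0.7 34;-34.2 -93.7 0 0 0 -0.7 34'; python3 -m inch '0 4 0 0 0 0 34;0 2 0 0 0 0 60;0 2 0 0 0 0 60;0 2 0 0 0 0 60;0 2 0 0 0 0 60;0 2 -40 0 0 0 60;0 2 -80 0 0 0 60;0 2 -120 0 0 0 60;0 2 -160 0 0 0 60;0 2 -160 0 0 0 60;0 2 -160 0 0 0 60'
python3 - <<'E'
from h import *
im,K,T=cam("scene"); im2,K2,T2=cam("side"); u=proj(K,T,[.590,-.093,.069]).round().astype(int); v=proj(K2,T2,[.588,-.093,.069]).round().astype(int)
save("s5.png",np.hstack([cv2.resize(i[c[1]-24:c[1]+24,c[0]-16:c[0]+16],(400,600),interpolation=cv2.INTER_CUBIC) for i,c in((im,u),(im2,v))]))
for n in ["milk","cake","price_card","jam_jar"]: print(n,[x["position"] for c in("scene","side") for x in robot.look_for(c,n)[:1]])
E
```

```text
time_s: 19.9
eef_pos: [0.5854, 0.0524, 0.0277]
eef_rot: [2.185, 2.255, 0.002]
ft_force: [-0.6, 0.3, -0.2]
opening: 0.0341
grip_force: 0.0
time_s: 20.8
eef_pos: [0.4941, 0.0166, 0.0287]
eef_rot: [1.272, 2.867, 0.008]
ft_force: [3.7, 3.0, 1.8]
opening: 0.0339
grip_force: 2.5
time_s: 21.9
eef_pos: [0.4933, 0.0162, 0.1881]
eef_rot: [1.28, 2.867, 0.001]
ft_force: [-0.7, 0.5, -0.2]
opening: 0.0601
grip_force: 0.0
milk [[0.3914, -0.1047, 0.0637], [0.3778, -0.0899, 0.0635]]
cake [[0.818, -0.0166, 0.0401], [0.7965, 0.0026, 0.0311]]
price_card [[0.7614, 0.189, 0.0175], [0.7469, 0.2023, 0.0202]]
jam_jar [[0.5208, 0.2449, 0.0533]]
```

View pics/s5.png

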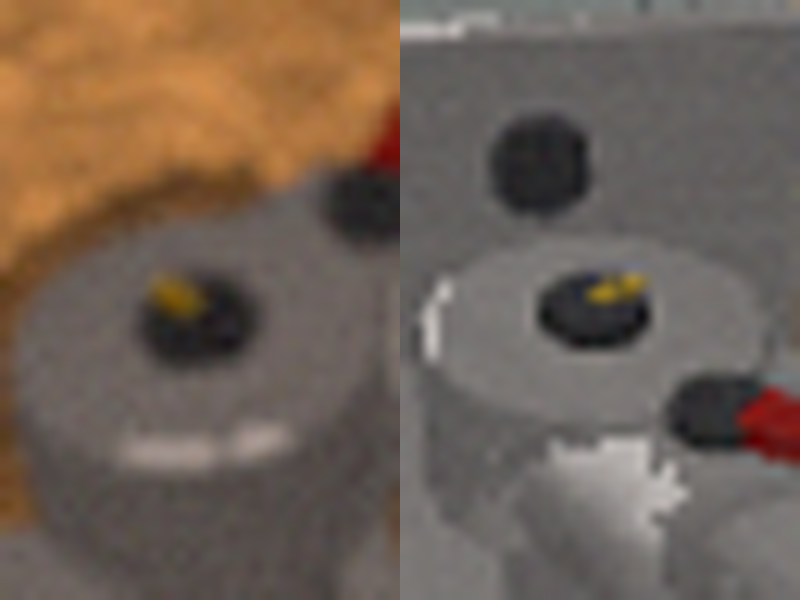

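Run:
```python
from h import *
_,K,T=cam("scene");_,K2,T2=cam("side")
A=lambda x,y:(x/12.5+194,y/12.5+235); C=lambda x,y:((x-400)/12.5+292,y/12.5+147)
A0=lambda x,y:(x/4+157,y/4+178); C3=lambda x,y:(x/8+180,y/8+229)
for n,k,t,f,d,m in [("0",K,T,A0,(211,327),(228,323)),("1",K,T,C3,(236,246),(264,229)),("2",K,T,A,(192,307),(190,270)),("2s",K2,T2,C,(590,296),(648,295)),("3",K,T,A,(200,308),(155,280)),("3s",K2,T2,C,(590,298),(645,283))]:
    v=back(k,t,f(*m),.069)-back(k,t,f(*d),.069); print(n,np.degrees(np.arctan2(v[1],v[0])),np.hypot(*v[:2])*1e3)
```

```text
0 96.00210409690513 6.564761709119323
1 122.17924769446405 6.7477051776563695
2 175.91853465521277 6.981176335491024
2s -177.27863318615363 7.667600671257481
3 -144.10988274916258 8.146538829115192
3s -152.05554591308794 8.180272303400837
```

The mark has gone from about 96° to about 212°, so the bolt is undone by about 2.0 rad. The standing things have not moved and the hand is clear, so I'm handing in.

```bash
python3 -c "
from rig import robot; print(robot.close_job())"
```

```text
the job is handed in; nothing more can be done
None
```

The job is handed in at about 22 s of the 64 s, with no verdict returned: the lever went over to the loosening stop, the bolt is about 2.0 rad looser by its yellow mark (allowed 1.5 to 3.14), the bottle, cake, card and jar are within a few mm of their starting places, and the ratchet is on the bolt with the hand clear.

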